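# Set the oblique lamp to its working catch

### The job

The oblique lamp over the specimen is parked, its tube pushed fully in. Turn the tube anticlockwise by its wing grip (as seen looking down on the grip) to free it, draw it out to its hidden working catch, which lies somewhere between about 35 and 55 mm out and is found by feeling where the tube will turn back, and turn it back fully clockwise so that it is locked there; then let go. Leave the specimen and the other things on the bench where they stand.

Things in the scene. Friction and masses are not known exactly. Their poses are not given: they have to be found in the camera images.
- stand: The oblique lamp's stand: grey base plate 200 x 175 x 16 mm with a steel post 78 mm to one side (+y), 191 mm high, that holds a black finned sleeve (77 mm across at most, 120 mm long) at a slant over a small stage. Origin: centre of the sleeve's pivot projected on the bench; the pivot, at the sleeve's middle, is 160 mm up. The sleeve leans 24 to 40 degrees from vertical, upper end towards -x.
- wing_grip (a point): Centre of the wing grip: a grey flat bar on the end of the aluminium lamp tube (48 mm across) that comes out of the sleeve's upper end. Bar 70 mm long (x), 18 mm thick (y), 44 mm high (z, the tube's axis, out of the sleeve); its foot, 22 mm below this point, is the tube's end cap, 52 mm across. Turns and slides with the tube. Grip it across its thickness, tool in line with the axis.
- sleeve_mouth (a point): Centre of the upper, open end of the fixed sleeve, on the tube's axis; z is the axis, pointing out of the sleeve, up at a slant. The grip's centre is 52 mm out from here while the tube is parked. The tube slides with about 5 N of friction, turns with about 0.1 N m, and stays where it is left.
- draw (a joint): How far the tube is drawn out, m: 0 parked, 0.068 end of travel. It slides only when turned to about 0.65 rad or more. It can turn back fully only when parked (within 1.5 mm of 0) or at the hidden catch inside the sleeve, whose middle lies between 0.036 and 0.056, elsewhere each time, with about 2.5 mm of play each way. Between them a hard wall stops the turn at about 0.6 rad.
- twist (a joint): Turn of the lamp tube about its axis, rad: 0 is locked (hard stop), 1.05 fully unlocked (hard stop). It grows anticlockwise as seen looking down on the wing grip: a right-handed turn about the axis that points out of the sleeve.
- specimen: Bystander, to be left alone: terracotta-brown mounted specimen, a disc 38 mm across and 22 mm high on the lamp stand's stage, just below the lamp's nose; origin at the centre of its underside.
- jar: Bystander, to be left alone: amber glass jar with white cap, 68 mm across, 90 mm high; origin at the centre of its underside.
- objective: Bystander, to be left alone: steel microscope objective standing on the bench, 48 mm across, 62 mm high; origin at the centre of its underside.
- tray: Bystander, to be left alone: white open tray 130 x 100 x 30 mm; origin at the centre of its underside.
- driver: Bystander, to be left alone: screwdriver 170 mm long lying on the bench, black handle; origin on its underside near mid-length.
- puck: Bystander, to be left alone: dark steel disc 50 mm across, 30 mm high; origin at the centre of its underside.
- mouse: Bystander, to be left alone: black computer mouse 100 x 60 x 32 mm; origin at the centre of its underside.

How it is judged:
By the outcome, as a careful person would: the job done as asked, in the order asked, and still so for the second after the job is handed in, with the robot touching nothing.
It also fails if it takes over 58 s, if anything falls off the work surface, if the arm or the gripper's body presses on something with over 40 N, if the wrist force passes 120 N, or if a joint passes its speed limit or range.

### The arm

A 6-joint arm with a two-finger parallel gripper is mounted at the origin on the work surface. World frame = base frame: x ahead of the robot, y to its left, z up, the work surface at z = 0. Lengths are in m, angles in rad, forces in N, time in s.
With the tool pointing down it reaches from about 0.25 to 0.725 m from the base axis. Payload 4 kg.
Tool frame: the origin (TCP) lies midway between the tips of the shut fingers; the grasp point (between the pads) lies 19 mm behind it; z points along the fingers, y is the direction in which the jaws open and shut (so a half turn about z gives the same grasp; the last joint's range is limited). The gripper opens to 85 mm and grips with 20 to 120 N. Pads are 22 mm wide; open, the fingers measure 114 mm over their backs; the gripper's body (76 mm by 85 mm) begins 54 mm behind the grasp point. The pads swing forward as they close: fully open they stand 13 mm farther back than shut.
Start: joints at [-1.122, 0.241, 0.005, 1.335, 0, 1.571], TCP at [0.217, -0.45, 0.231] pointing down, gripper open.
Joint ranges: [-2.72, 2.72], [-1.05, 1.87], [-1.09, 1.28], [-1.99, 2.15], [-1.42, 1.44], [-3.14, 3.14]. Speed limits (rad/s): [2.79, 2.79, 3.14, 3.14, 3.14, 3.14].

### API

Orientations are given as a unit quaternion [x, y, z, w].
In Python, from workcell import bot, vision gives the robot as it stands. The module is installed in compiled form; this text tells all that it offers.
- The arm moves only by the tool send_rows, never from a script. Its argument "targets" is a list that holds one entry, the list of rows, each a list of 5 numbers: the shift along the world's x, y, z in cm, then the turn about the world's z in rad, then the finger opening in cm, from 0 to 8.54. A call has 1 to 12 rows; each row is the pose to reach, as a shift and turn from the pose commanded when the call began; what a row does not reach only later rows make up. A row lasts 1/8 s, in which the tool goes at most 62.5 mm and 10.7 degrees, less where a joint would pass 70% of its speed; a pose out of reach is approached as far as the arm can. A call with a gripper value outside its range is refused whole. The fingers move at their own pace and stop on an object; the grip force is fixed at half the most. Time passes only in rows, so rows that repeat a pose let the fingers close. It gives the time, the measured TCP pose, the force and the opening at its end, in the units of the state.
- bot.get_obs(): the state, without advancing time (a new reading comes with each control period).
- vision.camera(name): name is "scene" or "top" or "wrist"; returns the picture (384x512x3 uint8, red, green, blue); there is no depth.
- vision.get_calibration(name): a dict with "vertical_fov" (degrees; the focal length in pixels is half the picture's height over the tangent of half this angle, whatever the lens; pixels are square), "cx", "cy" (the principal point, pixels), "rvec" (rotation vector, rad) and "tvec" (3), from world to camera coordinates, as OpenCV has them; the wrist camera has in their place "T_tool_cam" (4x4, takes a point from camera to tool coordinates, whose origin is the TCP and whose axes are the flange's). Camera axes: x right, y down, z forward; pixel columns grow to the right and rows downward; lengths in m; the calibration is good to about 2 mm. A picture is of the moment at which its call begins: read the wrist's pose just before it. get_calibration takes no time and is no camera call.
- bot.job_done(): hands the job in, once; it reports no verdict.
Trained networks look in the newest picture that a camera, given by its name, has taken for a name from the list of things; names that differ only in an ending like _2 or _b are one class to them, and where a whole thing is asked for, a point or a joint stands for the part that bears it (a point fixed in the world has none). Each returns a list of dicts, best first, with "score" (0 to 1); they miss things now and then, are a little off and sometimes report something else, mostly with a low value. They report only what shows in the picture. A call takes as long as a camera call.
- vision.boxes_of(target, camera): "uv" ([column, row] in pixels, amid what is visible of it).
The state is a dict: "clock": time; "joint_pos": joint angles; "joint_vel": joint speeds; "tau": joint torques, N m; "eef_pos": TCP position; "tool_rot": TCP orientation; "ft_force": force on the tool from outside, world axes, zero at the start; "ft_torque": the same for the moment, N m; "grip_width": finger opening in m.
Only numpy, scipy, OpenCV 4.12 (cv2) and the standard library are available. Lean on these libraries where they do the work, as an engineer would, in place of code of your own. Each camera call takes 0.05 s, during which the arm holds its last target.

## Working session

There is one attempt and no reset: what is moved stays moved. The work goes in short steps, Python scripts to look and compute and a tool call to move; the robot and the scene stay as the last step left them, time stands still between calls to the robot, and variables do not carry over. Pictures are saved under pics/ and viewed, and the job is handed in when it is done.

Besides the shell and the picture viewer there is one more tool, called after ">>>" as name(argument=value, ...), one argument or row to a line, values as JSON. send_rows: Moves the arm, as the interface text tells. Its arguments: {"type":"object","properties":{"targets":{"type":"array"}},"required":["targets"]}

```bash
mkdir -p pics; python3 - <<'E'
from workcell import bot, vision
import cv2,json
o=bot.get_obs();print(o)
for n in ["scene","top","wrist"]:
    im=vision.camera(n); cv2.imwrite(f"pics/{n}0.png",im[:,:,::-1])
    print(n,vision.get_calibration(n))
    for t in ["wing_grip","stand","sleeve_mouth","specimen"]:
        print(t,vision.boxes_of(t,n)[:2])
print(bot.get_obs()["clock"])
E
```

```text
{'clock': 0.0, 'joint_pos': array([-1.12197722e+00,  2.41390377e-01,  3.73266097e-03,  1.33518154e+00,
        9.48883934e-06,  1.57078394e+00]), 'joint_vel': array([ 0.00125387, -0.0006165 , -0.0004633 ,  0.00086532, -0.00027093,
        0.00042121]), 'tau': array([-2.77032465e-03, -3.72319007e+01,  2.52408940e+01,  1.69429363e-02,
       -2.55103005e-04,  4.82575899e-06]), 'eef_pos': array([ 0.21668426, -0.44991967,  0.23042745]), 'tool_rot': array([ 9.74923784e-01,  2.22536676e-01, -2.22675322e-04, -9.96907708e-04]), 'ft_force': array([-0.13385092,  1.0888254 , -0.17280039]), 'ft_torque': array([ 0.00264841,  0.01206993, -0.02799387]), 'grip_width': 0.08510105436877373}
scene {'vertical_fov': 45.16527554472942, 'cx': 258.8911362637828, 'cy': 196.6948581177704, 'rvec': array([ 1.72447764,  1.8335703 , -0.75396621]), 'tvec': array([ 0.02329979, -0.2509137 ,  1.7904459 ])}
wing_grip [{'uv': [296.7, 203.1], 'score': 0.67}]
stand [{'uv': [303.5, 261.8], 'score': 0.89}]
sleeve_mouth [{'uv': [303.6, 230.1], 'score': 0.85}]
specimen [{'uv': [305.2, 285.9], 'score': 0.75}]
top {'vertical_f
[... 265 characters left out ...]
: 0.58}]
stand [{'uv': [214.9, 157.1], 'score': 0.64}, {'uv': [131.2, 152.6], 'score': 0.48}]
sleeve_mouth [{'uv': [218.2, 152.4], 'score': 0.78}]
specimen [{'uv': [217.3, 131.3], 'score': 0.52}]
wrist {'vertical_fov': 65.70587779295208, 'cx': 249.25771264094735, 'cy': 193.33712379239108, 'T_tool_cam': array([[ 1.75508642e-04, -9.46016413e-01, -3.24118674e-01,
         8.27855192e-02],
       [ 9.99998974e-01, -2.94775054e-04,  1.40186462e-03,
        -7.27344172e-04],
       [-1.42172904e-03, -3.24118588e-01,  9.46015391e-01,
        -1.42477221e-01],
       [ 0.00000000e+00,  0.00000000e+00,  0.00000000e+00,
         1.00000000e+00]])}
wing_grip []
stand []
sleeve_mouth []
specimen []
0.75
```

View pics/scene0.png

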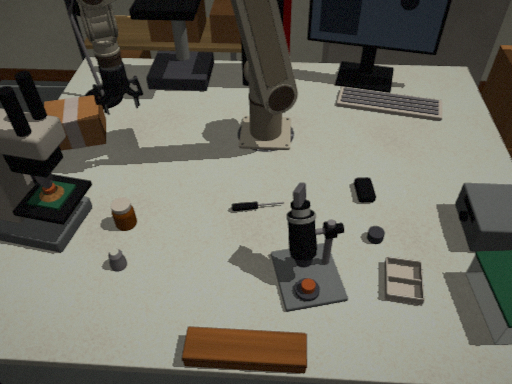

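View pics/top0.png

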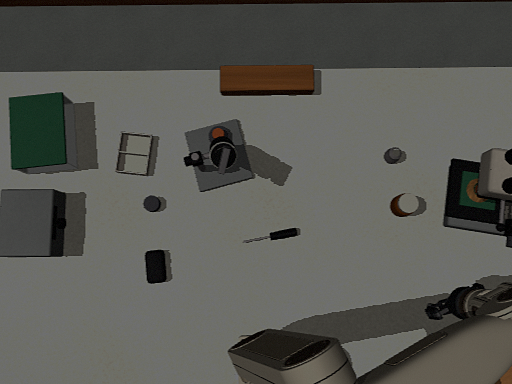

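```bash
python3 - <<'E'
import cv2
a=cv2.imread("pics/scene0.png")[150:320,220:390]; b=cv2.imread("pics/top0.png")[90:230,140:300]
cv2.imwrite("pics/scene0c.png",cv2.resize(a,None,fx=3.5,fy=3.5,interpolation=cv2.INTER_CUBIC))
cv2.imwrite("pics/top0c.png",cv2.resize(b,None,fx=4,fy=4,interpolation=cv2.INTER_CUBIC))
E
```

```text
(no output)
```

View pics/scene0c.png

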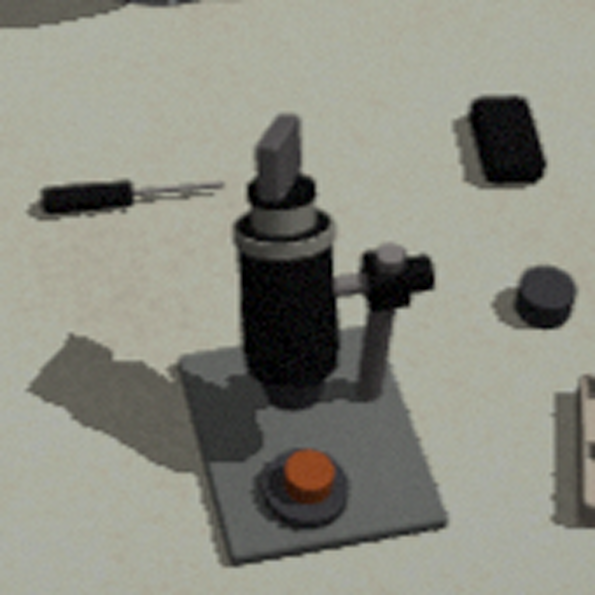

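View pics/top0c.png

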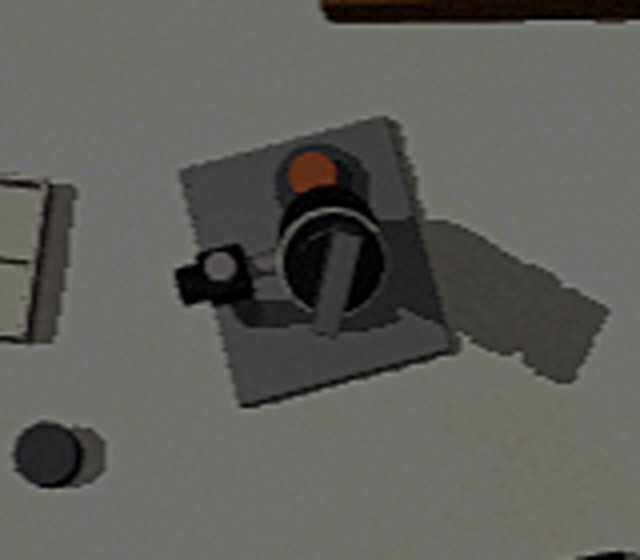

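```bash
cat > h.py <<'E'
from workcell import bot, vision
import numpy as np, cv2
from scipy.spatial.transform import Rotation as R
def cam(n,obs=None):
    c=vision.get_calibration(n); f=192/np.tan(np.radians(c["vertical_fov"])/2)
    K=np.array([[f,0,c["cx"]],[0,f,c["cy"]],[0,0,1]])
    if "rvec" in c:
        Rm=cv2.Rodrigues(np.array(c["rvec"]))[0]; t=np.array(c["tvec"])
    else:
        T=np.eye(4);T[:3,:3]=R.from_quat(obs["tool_rot"]).as_matrix();T[:3,3]=obs["eef_pos"]
        M=np.linalg.inv(T@np.array(c["T_tool_cam"]));Rm=M[:3,:3];t=M[:3,3]
    return K,Rm,t
def proj(C,X):
    K,Rm,t=C; p=(np.atleast_2d(X)@Rm.T+t)@K.T; return p[:,:2]/p[:,2:]
def tri(Cs,uvs):
    A=[];
    for (K,Rm,t),uv in zip(Cs,uvs):
        P=K@np.c_[Rm,t]; A+= [uv[0]*P[2]-P[0],uv[1]*P[2]-P[1]]
    X=np.linalg.svd(np.array(A))[2][-1]; return X[:3]/X[3]
def onz(C,uv,z):
    K,Rm,t=C; o=-Rm.T@t; d=Rm.T@np.linalg.inv(K)@[uv[0],uv[1],1]; return o+d*(z-o[2])/d[2]
E
python3 - <<'E'
from h import *
S=cam("scene");T=cam("top")
for n,a,b in [("bar",(299.7,188),(224.1,160)),("mouthring",(220+286/3.5,150+228/3.5),(140+331/4,90+258/4)),("spec top",(220+310/3.5,150+472/3.5),(140+312/4,90+170/4))]:
    X=tri([S,T],[a,b]);print(n,X,proj(S,X)-a,proj(T,X)-b)
for uv in [(180,170),(390,117),(458,350),(243,405)]: print("base",onz(T,(140+uv[0]/4,90+uv[1]/4),.016))
print("spec",onz(T,(140+312/4,90+170/4),.06))
E
```

```text
bar [0.58114301 0.11909954 0.27536534] [[-1.06312836  0.02461126]] [[-0.95129828  0.01637771]]
mouthring [0.61165712 0.12816237 0.20585111] [[-1.06512149  0.02627547]] [[-0.92263438  0.01446928]]
spec top [0.71898453 0.15587205 0.044486  ] [[-1.06296788  0.03197266]] [[-0.84134414  0.00906512]]
base [0.72786722 0.26156338 0.016     ]
base [0.77006055 0.0930594  0.016     ]
base [0.57910947 0.03991984 0.016     ]
base [0.53690427 0.20956745 0.016     ]
spec [0.71474027 0.15185529 0.06      ]
```

>>> send_rows(
  targets=[
    [[2,3,6,0.18,8.5],[5,8,12,0.36,8.5],[8,13,13,0.54,8.5],[11,18,13,0.72,8.5],[14,23.5,13,0.9,8.5],[17,28.5,13,1.08,8.5],[20,34,13,1.26,8.5],[23,39,13,1.44,8.5],[26,44,13,1.6,8.5],[29,49,13,1.78,8.5],[31.5,53,13,1.96,8.5],[33,56,13,2.14,8.5]],
  ],
)

```text
clock: 2.25
eef_pos: [0.5478, 0.1117, 0.3606]
tool_rot: [0.269, 0.963, -0.0, -0.0]
ft_force: [-0.4, -0.4, 0.1]
grip_width: 0.0847
```

>>> send_rows(
  targets=[
    [[0,0,0,0.18,8.5],[0,0,0,0.36,8.5],[0,0,0,0.54,8.5],[0,0,0,0.72,8.5],[0,0,0,0.9,8.5],[0,0,0,0.9,8.5],[0,0,0,0.9,8.5]],
  ],
)

```text
clock: 3.12
eef_pos: [0.5469, 0.1095, 0.3613]
tool_rot: [-0.171, 0.985, 0.0, -0.0]
ft_force: [-0.9, 0.3, 0.5]
grip_width: 0.0847
```

```bash
python3 - <<'E'
from h import *
o=bot.get_obs();print(o["clock"],o["eef_pos"],o["joint_pos"],o["ft_force"],o["ft_torque"], R.from_quat(o["tool_rot"]).as_matrix()[:,0])
im=vision.camera("wrist");print(vision.boxes_of("wing_grip","wrist")[:2],vision.boxes_of("sleeve_mouth","wrist")[:2])
cv2.imwrite("pics/w1.png",cv2.resize(im[:,:,::-1],None,fx=1.5,fy=1.5))
np.save("w1obs.npy",np.r_[o["eef_pos"],o["tool_rot"]])
E
```

```text
3.125 [0.54693246 0.10954073 0.36128239] [ 1.97647936e-01  3.54906778e-01  4.95906957e-01  1.71184722e+00
  3.44941634e-05 -1.47031862e-01] [-0.85020402  0.30283971  0.46665829] [ 0.02722686  0.01972948 -0.00191688] [-9.41183695e-01 -3.37895325e-01  4.51103918e-05]
[{'uv': [242.6, 238.5], 'score': 0.68}] [{'uv': [241.0, 237.0], 'score': 0.83}, {'uv': [185.6, 17.1], 'score': 0.45}]
```

View pics/w1.png

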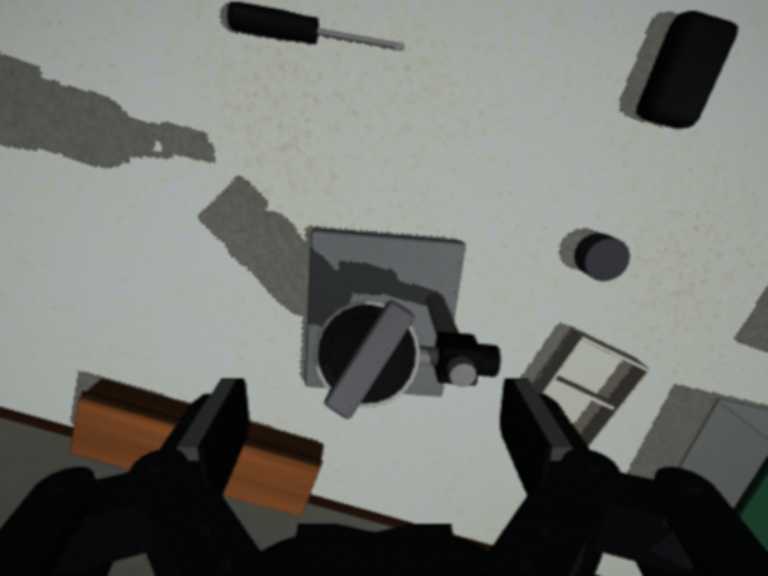

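```bash
cat > fit.py <<'E'
from h import *
from scipy.optimize import least_squares
w=np.load("w1obs.npy");W=cam("wrist",dict(eef_pos=w[:3],tool_rot=w[3:]))
S=cam("scene");T=cam("top")
def axis(psi,lean): return np.array([-np.sin(lean)*np.cos(psi),-np.sin(lean)*np.sin(psi),np.cos(lean)])
def frame(psi,lean):
    a=axis(psi,lean);ey=np.array([-np.sin(psi),np.cos(psi),0]);return a,np.cross(ey,a),ey  # ex: bar at 0
def model(p,d=0.):
    x,y,psi,lean,phi=p;a,ex,ey=frame(psi,lean);P=np.array([x,y,.16])
    l=np.cos(phi)*ex+np.sin(phi)*ey;n=np.cross(a,l)
    top=P+a*(.134+d); return P+.06*a,[top+sx*.035*l+sy*.009*n for sx,sy in [(-1,-1),(-1,1),(1,1),(1,-1)]],P+(.112+d)*a,a,l,n
c15=np.array([(391,301),(414,314),(346,418),(324,404)])/1.5
def res(p):
    m,c,_,_,_,_=model(p); r=[]
    # corner order on wrist: near-robot end first
    q=proj(W,np.array(c))
    # -l end: (-1,-1),( -1,1)
    r+=list((q-np.array([c15[1],c15[0],c15[3],c15[2]])).ravel()) if FL else list((q-c15).ravel())
    r+=list((proj(W,m)-np.array([368,353])/1.5).ravel())
    r+=list((proj(S,m)-np.array([220+286/3.5,150+228/3.5])).ravel()*1)
    r+=list((proj(T,m)-np.array([140+331/4,90+258/4])).ravel()*1)
    r+=list((proj(S,np.mean(c,0))-np.array([299.7,188])).ravel()*1)
    r.append((p[2]-np.radians(15.2))/.02)
    return np.array(r)
if __name__=="__main__":
  for FL in (0,1):
    for ph in (-.6,.6):
        s=least_squares(res,[.65,.14,.26,.55,ph]);print(FL,s.cost,s.x,np.degrees(s.x[2:]))
        if s.cost<60:print(s.fun.round(1)); m=model(s.x);print("mouth",m[0],"grip",m[2],"a",m[3],"l",m[4],"n",m[5]);np.save("p.npy",s.x)
E
python3 fit.py
```

```text
0 18.540125025077636 [ 0.63716107  0.13487074  0.26916862  0.47111889 -0.51198434] [ 15.42222609  26.99312392 -29.33454202]
[-0.7 -2.3  1.6  0.6  1.6  2.  -1.9 -0.9 -0.5  2.5 -1.1 -2.1 -0.9 -0.3
 -1.1 -1.8  0.2]
mouth [0.61090866 0.12762866 0.21346366] grip [0.58815656 0.1213522  0.25979883] a [-0.43754027 -0.1207013   0.891061  ] l [ 0.87911428 -0.26569213  0.39568393] n [0.18898833 0.95647211 0.22236124]
0 18.540125025000666 [ 0.63716106  0.13487074  0.26916862  0.47111876 -0.51198434] [ 15.42222612  26.99311666 -29.33454158]
[-0.7 -2.3  1.6  0.6  1.6  2.  -1.9 -0.9 -0.5  2.5 -1.1 -2.1 -0.9 -0.3
 -1.1 -1.8  0.2]
mouth [0.61090865 0.12762866 0.21346366] grip [0.58815656 0.12135219 0.25979884] a [-0.43754016 -0.12070127  0.89106106] l [ 0.87911433 -0.26569211  0.39568383] n [0.18898835 0.95647212 0.22236118]
1 764.9860240153909 [ 0.64125597  0.13594494  0.26696191  0.50195108 -0.51427191] [ 15.2957908   28.75967816 -29.46561   ]
1 764.9860240066436 [ 0.64125599  0.13594496  0.26696215  0.50195131 -0.51426951] [ 15.29580421  28.75969158 -29.46547221]
```

>>> send_rows(
  targets=[
    [[1,0.3,0,-0.16,8.5],[2,0.6,0,-0.32,8.5],[3,0.9,-1,-0.48,8.5],[3.8,1.1,-2,-0.64,8.5],[3.8,1.1,-4,-0.64,8.5],[3.8,1.1,-6.5,-0.64,8.5],[3.8,1.1,-9,-0.64,8.5],[3.8,1.1,-11.3,-0.64,7],[3.8,1.1,-11.3,-0.64,5],[3.8,1.1,-11.3,-0.64,5]],
  ],
)

```text
clock: 4.53
eef_pos: [0.5854, 0.1206, 0.2493]
tool_rot: [0.146, 0.989, 0.0, 0.001]
ft_force: [-1.0, 0.1, -0.1]
grip_width: 0.0498
```

```bash
cat > look.py <<'E'
import sys
from h import *
tag=sys.argv[1]
o=bot.get_obs();tx=R.from_quat(o["tool_rot"]).as_matrix()[:,0]
print(o["clock"],"pos",o["eef_pos"].round(4),"yaw",round(np.degrees(np.arctan2(tx[1],tx[0]))%360,1),"F",o["ft_force"].round(1),"M",o["ft_torque"].round(2),"w",round(o["grip_width"],4))
cams=sys.argv[2:] or ["wrist"]
for n in cams:
    im=vision.camera(n)[:,:,::-1]
    if n=="wrist": cv2.imwrite(f"pics/{tag}_w.png",cv2.resize(im,None,fx=1.5,fy=1.5))
    else:
        s=im[140:300,220:380] if n=="scene" else im[90:230,140:300]
        cv2.imwrite(f"pics/{tag}_{n}.png",cv2.resize(s,None,fx=3.5,fy=3.5,interpolation=cv2.INTER_CUBIC))
E
python3 look.py a wrist scene
```

```text
4.525 pos [0.5854 0.1206 0.2493] yaw 163.2 F [-1.   0.1 -0.1] M [0.02 0.   0.08] w 0.0498
```

View pics/a_w.png

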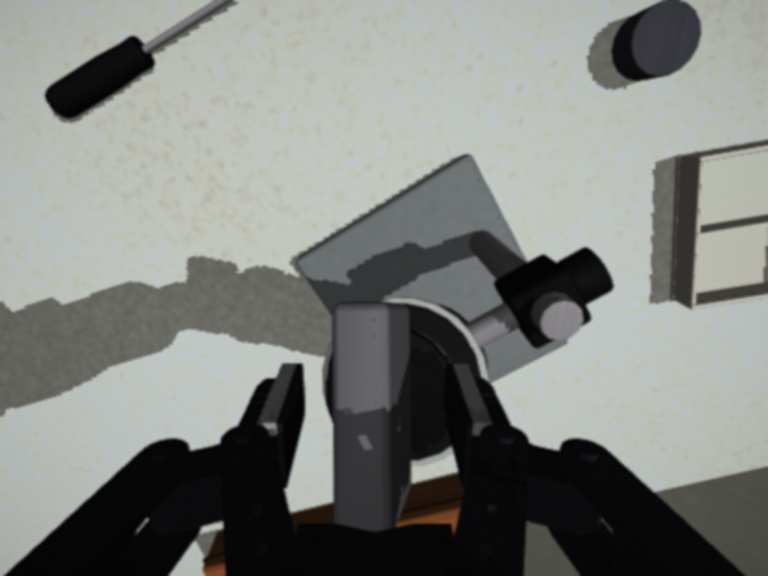

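View pics/a_scene.png

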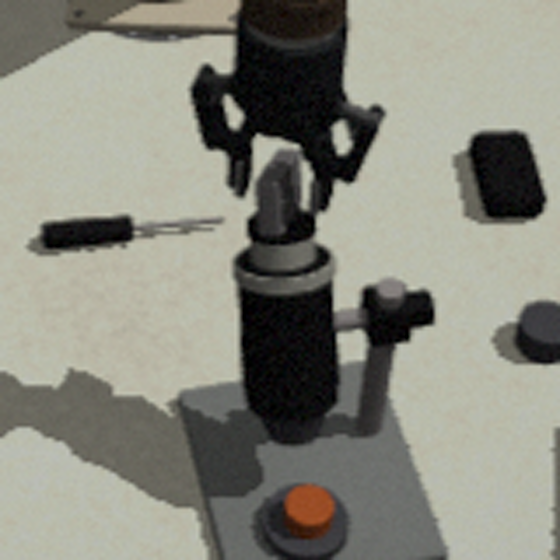

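>>> send_rows(
  targets=[
    [[0,0,0,0.1,3.0],[0,0,0,0.25,2.8],[0,0,0,0.4,2.8],[0,0,0,0.55,2.7],[0,0,0,0.7,2.6],[0,0,0,0.85,2.6],[0,0,0,0.95,2.6]],
  ],
)

```text
clock: 5.5
eef_pos: [0.5856, 0.1198, 0.2498]
tool_rot: [-0.324, 0.946, -0.001, 0.001]
ft_force: [-0.2, -1.4, 1.0]
grip_width: 0.0257
```

```bash
python3 look.py b wrist
```

```text
5.5 pos [0.5856 0.1198 0.2498] yaw 217.8 F [-0.2 -1.4  1. ] M [-0.57 -0.08 -0.23] w 0.0257
```

View pics/b_w.png

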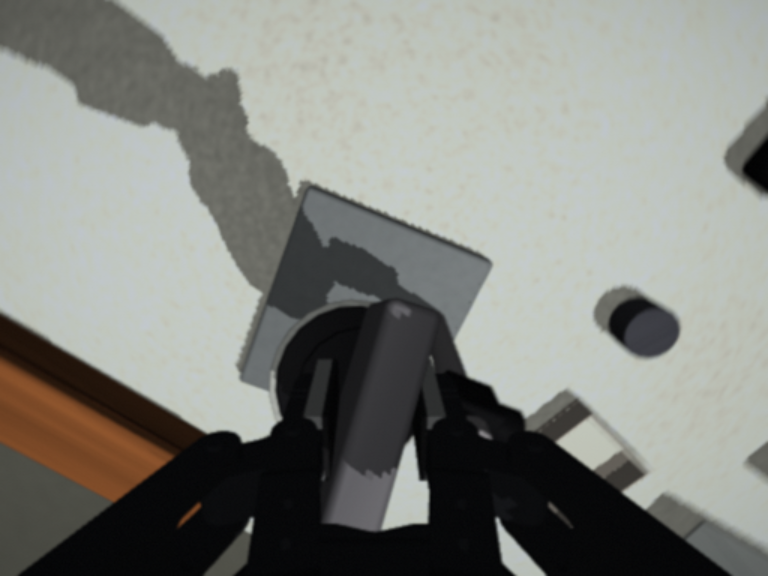

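>>> send_rows(
  targets=[
    [[0,0,0,0.12,2.6],[0,0,0,0.25,2.6],[0,0,0,0.12,2.6],[0,0,0,-0.02,2.6],[0,0,0,-0.13,2.4],[0,0,0,-0.13,1.6],[0,0,0,-0.13,1.4],[0,0,0,-0.13,1.4]],
  ],
)

```text
clock: 6.55
eef_pos: [0.5864, 0.119, 0.2497]
tool_rot: [-0.26, 0.966, -0.002, 0.002]
ft_force: [1.9, -5.3, 2.4]
grip_width: 0.0184
```

```bash
python3 look.py c wrist
```

```text
6.55 pos [0.5864 0.119  0.2497] yaw 210.1 F [ 1.9 -5.3  2.4] M [-2.15 -1.   -0.58] w 0.0184
```

View pics/c_w.png

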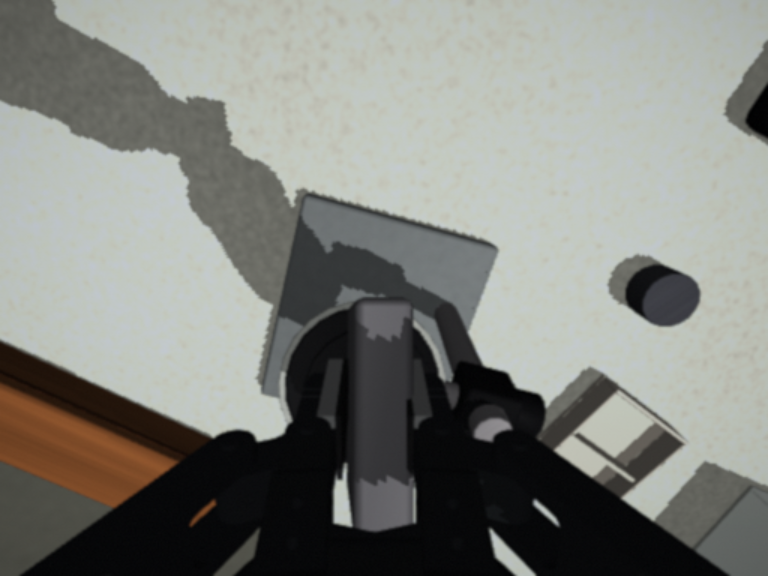

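>>> send_rows(
  targets=[
    [[-0.18,-0.05,0.35,-0.13,1.4],[-0.36,-0.1,0.71,-0.13,1.4],[-0.44,-0.12,0.89,-0.13,1.4]],
  ],
)

```text
clock: 6.98
eef_pos: [0.5829, 0.1186, 0.2569]
tool_rot: [-0.197, 0.98, -0.001, 0.002]
ft_force: [7.9, -3.1, -4.9]
grip_width: 0.0177
```

```bash
python3 look.py d wrist
```

```text
6.975 pos [0.5829 0.1186 0.2569] yaw 202.7 F [ 7.9 -3.1 -4.9] M [-1.41 -2.09 -0.54] w 0.0177
```

View pics/d_w.png

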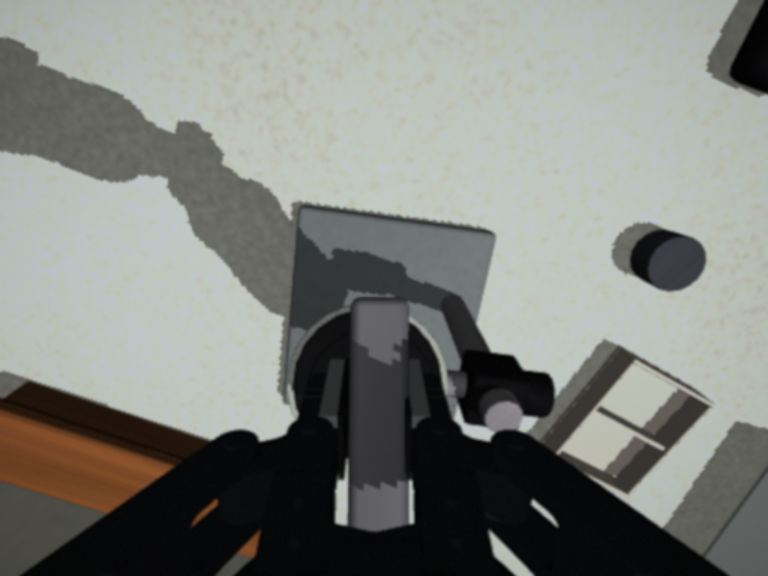

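>>> send_rows(
  targets=[
    [[0,0,0,0.15,1.4],[0,0,0,0.15,1.4],[-0.18,-0.05,0.35,0.15,1.4],[-0.36,-0.1,0.71,0.15,1.4],[-0.44,-0.12,0.89,0.15,1.4],[-0.44,-0.12,0.89,0.15,1.4]],
  ],
)

```text
clock: 7.78
eef_pos: [0.5795, 0.1148, 0.2663]
tool_rot: [-0.269, 0.963, -0.005, 0.002]
ft_force: [7.5, -6.6, -2.0]
grip_width: 0.0178
```

```bash
python3 look.py e wrist scene
```

```text
7.775 pos [0.5795 0.1148 0.2663] yaw 211.2 F [ 7.5 -6.6 -2. ] M [-3.6  -2.76 -1.08] w 0.0178
```

View pics/e_w.png

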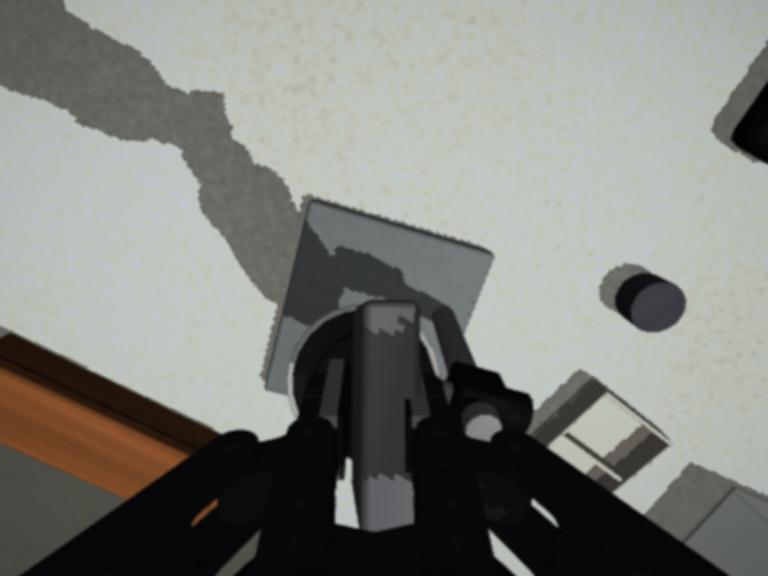

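View pics/e_scene.png

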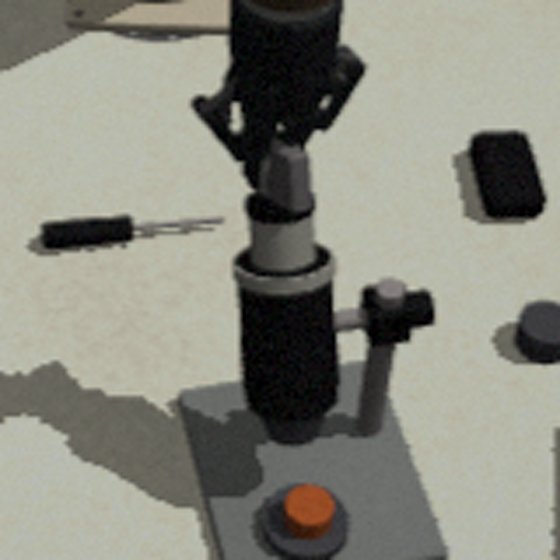

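>>> send_rows(
  targets=[
    [[-0.22,-0.06,0.44,0,1.4],[-0.45,-0.12,0.89,0,1.4],[-0.67,-0.18,1.33,0,1.4],[-0.67,-0.18,1.33,0,1.4]],
  ],
)

```text
clock: 8.38
eef_pos: [0.5731, 0.1131, 0.2802]
tool_rot: [-0.269, 0.963, -0.005, 0.003]
ft_force: [8.2, -6.3, -1.6]
grip_width: 0.0173
```

```bash
python3 look.py f wrist scene
```

```text
8.375 pos [0.5731 0.1131 0.2802] yaw 211.2 F [ 8.2 -6.3 -1.6] M [-3.58 -2.76 -1.1 ] w 0.0173
```

View pics/f_w.png

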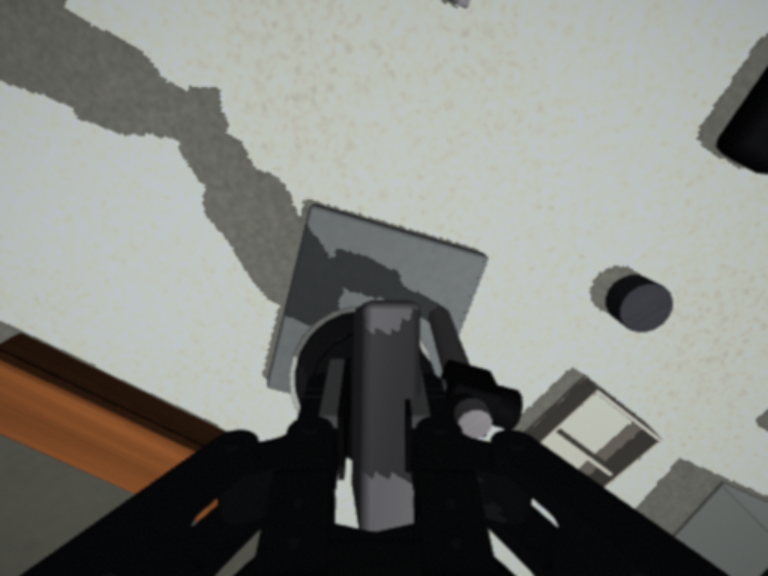

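View pics/f_scene.png

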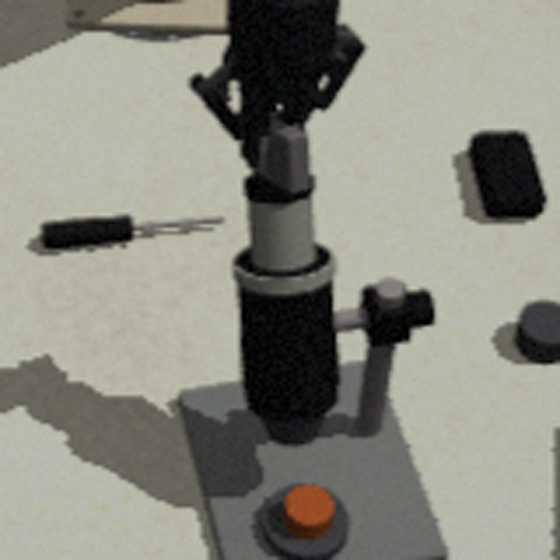

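>>> send_rows(
  targets=[
    [[-0.1,-0.03,0.2,0,1.4],[-0.1,-0.03,0.2,-0.12,1.4],[-0.1,-0.03,0.2,-0.24,1.4],[-0.1,-0.03,0.2,-0.36,1.4],[-0.1,-0.03,0.2,-0.36,1.4]],
  ],
)

```text
clock: 9.1
eef_pos: [0.5715, 0.1174, 0.2824]
tool_rot: [-0.099, 0.995, 0.0, 0.004]
ft_force: [7.2, -1.6, -1.5]
grip_width: 0.0173
```

```bash
python3 look.py g wrist
```

```text
9.1 pos [0.5715 0.1174 0.2824] yaw 191.3 F [ 7.2 -1.6 -1.5] M [-0.72 -2.44  2.85] w 0.0173
```

View pics/g_w.png

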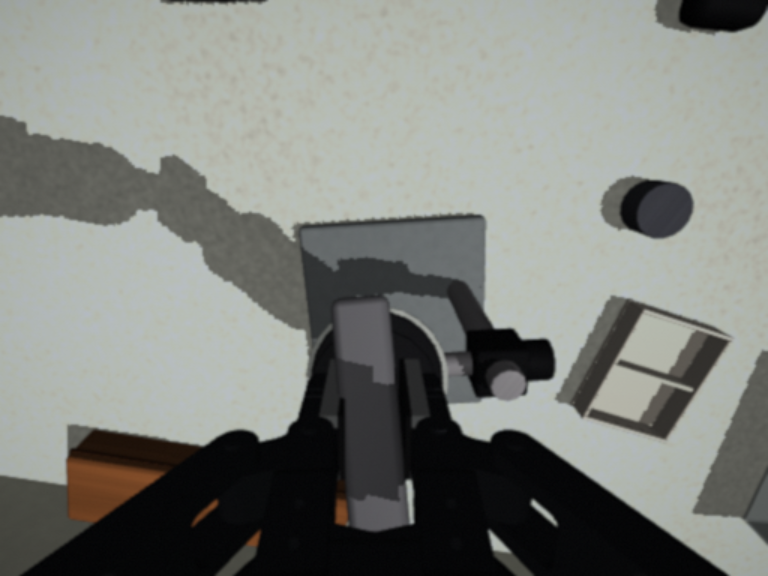

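>>> send_rows(
  targets=[
    [[0,0,0,0.18,1.4],[0,0,0,0.36,1.4],[-0.18,-0.05,0.36,0.36,1.4],[-0.18,-0.05,0.36,0.36,1.4],[-0.18,-0.05,0.36,0.2,1.4],[-0.18,-0.05,0.36,0.03,1.4],[-0.18,-0.05,0.36,0.03,1.4]],
  ],
)

```text
clock: 10.02
eef_pos: [0.5684, 0.1161, 0.2855]
tool_rot: [-0.112, 0.994, -0.0, 0.002]
ft_force: [6.1, -1.1, -0.3]
grip_width: 0.0177
```

```bash
python3 look.py h wrist
```

```text
10.025 pos [0.5684 0.1161 0.2855] yaw 192.9 F [ 6.1 -1.1 -0.3] M [-1.21 -1.73  2.06] w 0.0177
```

View pics/h_w.png

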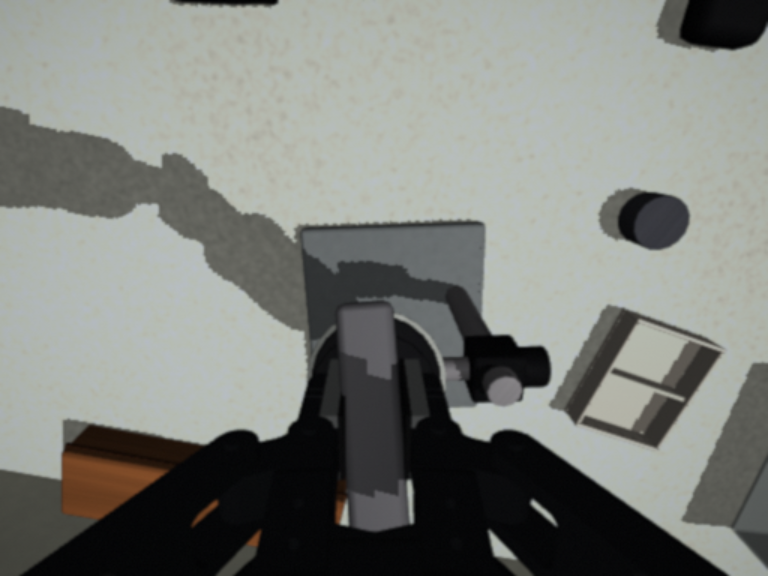

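>>> send_rows(
  targets=[
    [[0,0,0,0.18,1.4],[0,0,0,0.34,1.4],[-0.17,-0.05,0.33,0.34,1.4],[-0.17,-0.05,0.33,0.34,1.4],[-0.17,-0.05,0.33,0.17,1.4],[-0.17,-0.05,0.33,0,1.4],[-0.17,-0.05,0.33,0,1.4]],
  ],
)

```text
clock: 10.95
eef_pos: [0.5656, 0.1153, 0.2886]
tool_rot: [-0.112, 0.994, -0.0, 0.001]
ft_force: [3.7, -2.3, -0.4]
grip_width: 0.0175
```

```bash
python3 look.py i wrist scene
```

```text
10.95 pos [0.5656 0.1153 0.2886] yaw 192.8 F [ 3.7 -2.3 -0.4] M [-0.97 -1.15  1.51] w 0.0175
```

View pics/i_w.png

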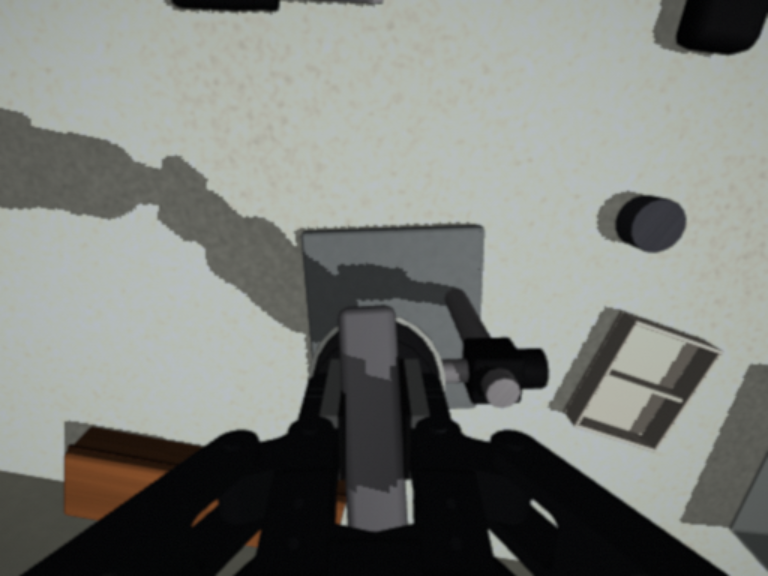

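View pics/i_scene.png

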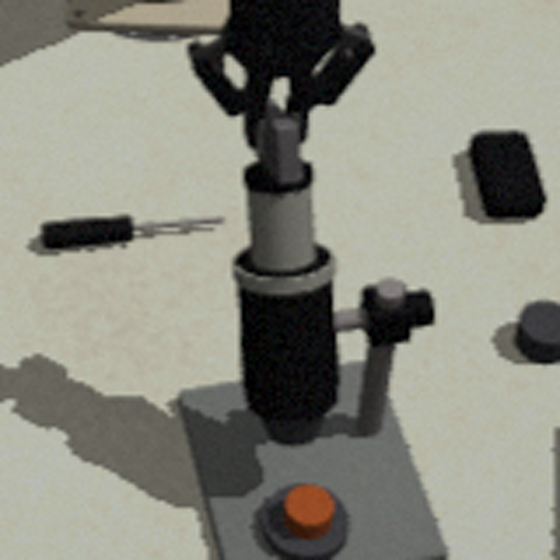

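```bash
cat > dfit.py <<'E'
from fit import *
p=np.load("p.npy")
def dphi(o,cs):
    C=cam("wrist",o)
    def r(v):
        m=model([*p[:4],v[1]],v[0]); return (proj(C,np.array(m[1][:2]))-np.array(cs)/1.5).ravel()
    s=least_squares(r,[.02,.1],x_scale=[.01,.1]); return s.x[0]*1e3,s.x[1]+.525,s.fun.round(1)
if __name__=="__main__":
  for n,e,q,cs in [("c",[0.5864,0.119,0.2497],[-0.26,0.966,-0.002,0.002],[(351,299),(412,299)]),
   ("e",[0.5795,0.1148,0.2663],[-0.269,0.963,-0.005,0.002],[(358,303),(419,302)]),
   ("f",[0.5731,0.1131,0.2802],[-0.269,0.963,-0.005,0.003],[(358,302),(419,302)]),
   ("g",[0.5715,0.1174,0.2824],[-0.099,0.995,0,0.004],[(334,300),(387,297)]),
   ("h",[0.5684,0.1161,0.2855],[-0.112,0.994,0,0.002],[(338,305),(392,303)]),
   ("i",[0.5656,0.1153,0.2886],[-0.112,0.994,0,0.001],[(341,309),(395,308)])]:
    print(n,*dphi(dict(eef_pos=np.array(e),tool_rot=np.array(q)),cs))
E
python3 dfit.py
```

```text
c -2.0960606372254973 0.7723474016591536 [ 1.1 -0.6 -1.1 -0.7]
e 9.349302762145399 0.7676107846718557 [ 1.9 -2.2 -2.3 -0.8]
f 22.89184286021907 0.7602132354946628 [ 2.2 -2.1 -2.5 -1.1]
g 17.099810180811897 0.5644960611044119 [ 0.7  0.5 -0.4 -1.1]
h 18.09131450900055 0.5615935939209922 [ 1.3  0.  -1.  -1.3]
i 18.471735506442666 0.5371184254256127 [ 1.6 -0.3 -1.4 -1.4]
```

```bash
python3 - <<'E'
from fit import *
p=np.load("p.npy")
for n in "aefi":
    g=cv2.cvtColor(cv2.imread(f"pics/{n}_scene.png"),cv2.COLOR_BGR2GRAY).astype(float)
    out=[]
    for c in (258,264,270):
        v=g[150:262,c]; dv=np.diff(cv2.GaussianBlur(v[:,None],(1,7),0).ravel()); k=np.argmax(dv); out.append((k+150,round(dv[k],1)))
    print(n,out)
# predicted cap lower edge point (cap thickness unknown): relative rows per mm
for d in (0,.01,.02,.03,.04,.05):
    m=model(p,d); q=proj(S,m[2]-.022*m[3])[0]; print(d,((q-[220,140])*3.5).round(1))
E
```

```text
a [(np.int64(241), np.float64(9.6)), (np.int64(244), np.float64(9.1)), (np.int64(244), np.float64(14.4))]
e [(np.int64(220), np.float64(9.7)), (np.int64(223), np.float64(10.9)), (np.int64(223), np.float64(10.0))]
f [(np.int64(202), np.float64(11.0)), (np.int64(202), np.float64(13.3)), (np.int64(202), np.float64(9.9))]
i [(np.int64(192), np.float64(9.8)), (np.int64(192), np.float64(8.9)), (np.int64(192), np.float64(8.5))]
0 [279.3 217.9]
0.01 [278.3 205.2]
0.02 [277.3 192.5]
0.03 [276.4 179.7]
0.04 [275.4 166.8]
0.05 [274.4 153.9]
```

>>> send_rows(
  targets=[
    [[0,0,0,0.18,1.4],[0,0,0,0.34,1.4],[-0.17,-0.05,0.33,0.34,1.4],[-0.17,-0.05,0.33,0.34,1.4],[-0.17,-0.05,0.33,0.18,1.4],[-0.17,-0.05,0.33,0.03,1.4],[-0.17,-0.05,0.33,0.03,1.4]],
  ],
)

```text
clock: 11.92
eef_pos: [0.563, 0.1153, 0.2912]
tool_rot: [-0.124, 0.992, 0.001, -0.0]
ft_force: [4.2, -0.5, -2.4]
grip_width: 0.0172
```

```bash
python3 look.py j wrist scene; cat > capd.py <<'E'
import cv2,numpy as np,sys
for n in ["a"]+sys.argv[1:]:
    g=cv2.cvtColor(cv2.imread(f"pics/{n}_scene.png"),cv2.COLOR_BGR2GRAY).astype(float)
    o=[]
    for c in range(256,300,4):
        v=g[130:262,c]; dv=np.diff(cv2.GaussianBlur(v[:,None],(1,9),0).ravel()); o.append(np.argmax(dv)+130)
    r=np.median(o); print(n,o,"d~",(r-r0)/-1.285 if n!="a" else 0)
    if n=="a": r0=r
E
python3 capd.py e f i j
```

```text
11.925 pos [0.563  0.1153 0.2912] yaw 194.3 F [ 4.2 -0.5 -2.4] M [ 0.31 -0.73  0.03] w 0.0172
a [np.int64(133), np.int64(133), np.int64(135), np.int64(136), np.int64(136), np.int64(136), np.int64(137), np.int64(139), np.int64(140), np.int64(142), np.int64(142)] d~ 0
e [np.int64(220), np.int64(221), np.int64(223), np.int64(223), np.int64(223), np.int64(223), np.int64(223), np.int64(223), np.int64(223), np.int64(146), np.int64(221)] d~ -67.70428015564202
f [np.int64(202), np.int64(202), np.int64(202), np.int64(202), np.int64(203), np.int64(203), np.int64(203), np.int64(203), np.int64(203), np.int64(202), np.int64(200)] d~ -51.36186770428016
i [np.int64(149), np.int64(192), np.int64(192), np.int64(192), np.int64(193), np.int64(194), np.int64(193), np.int64(192), np.int64(192), np.int64(191), np.int64(190)] d~ -43.57976653696498
j [np.int64(142), np.int64(188), np.int64(189), np.int64(189), np.int64(190), np.int64(191), np.int64(189), np.int64(189), np.int64(188), np.int64(188), np.int64(188)] d~ -41.24513618677043
```

View pics/j_w.png

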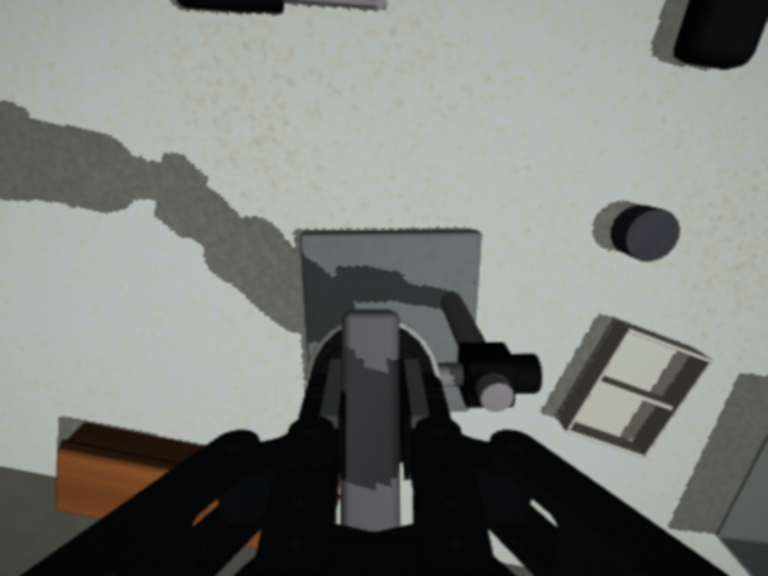

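>>> send_rows(
  targets=[
    [[0,0,0,-0.1,1.4],[0,0,0,-0.2,1.4],[0,0,0,-0.2,1.4]],
  ],
)

```text
clock: 12.4
eef_pos: [0.5624, 0.1177, 0.2924]
tool_rot: [-0.026, 1.0, 0.004, -0.0]
ft_force: [-0.8, 5.7, 2.8]
grip_width: 0.0173
```

```bash
python3 look.py k wrist scene
```

```text
12.4 pos [0.5624 0.1177 0.2924] yaw 183.0 F [-0.8  5.7  2.8] M [3.3  0.22 0.77] w 0.0173
```

View pics/k_w.png

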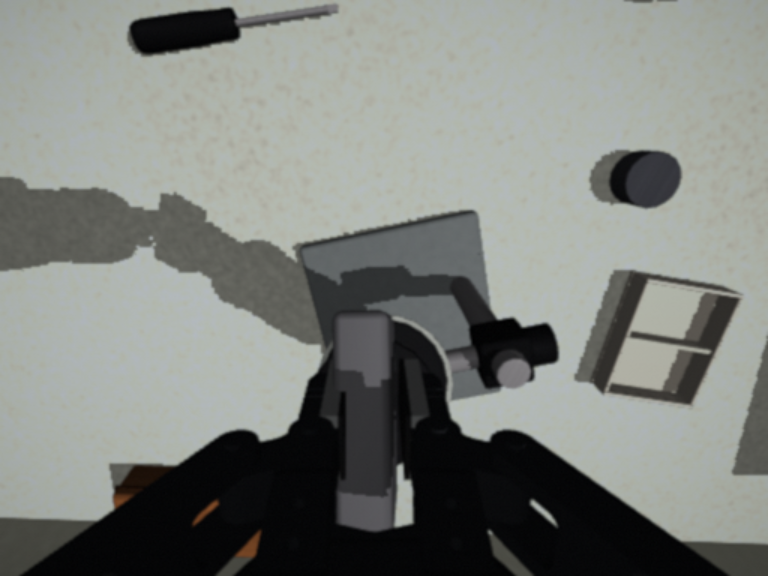

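>>> send_rows(
  targets=[
    [[0,0,0,0,2.6],[0,0,0,0,2.8],[0,0,0,-0.15,2.8],[0,0,0,-0.3,2.8],[0,0,0,-0.45,2.8],[0,0,0,-0.6,2.8]],
  ],
)

```text
clock: 13.25
eef_pos: [0.5625, 0.1162, 0.2919]
tool_rot: [0.274, 0.962, 0.002, -0.001]
ft_force: [-3.5, 9.1, 3.1]
grip_width: 0.0282
```

```bash
python3 look.py l wrist scene; python3 capd.py k l
```

```text
13.25 pos [0.5625 0.1162 0.2919] yaw 148.2 F [-3.5  9.1  3.1] M [2.34 0.46 0.92] w 0.0282
a [np.int64(133), np.int64(133), np.int64(135), np.int64(136), np.int64(136), np.int64(136), np.int64(137), np.int64(139), np.int64(140), np.int64(142), np.int64(142)] d~ 0
k [np.int64(139), np.int64(146), np.int64(188), np.int64(189), np.int64(189), np.int64(189), np.int64(189), np.int64(189), np.int64(188), np.int64(146), np.int64(146)] d~ -40.466926070038916
l [np.int64(188), np.int64(188), np.int64(188), np.int64(188), np.int64(189), np.int64(189), np.int64(190), np.int64(189), np.int64(188), np.int64(187), np.int64(186)] d~ -40.466926070038916
```

View pics/l_w.png

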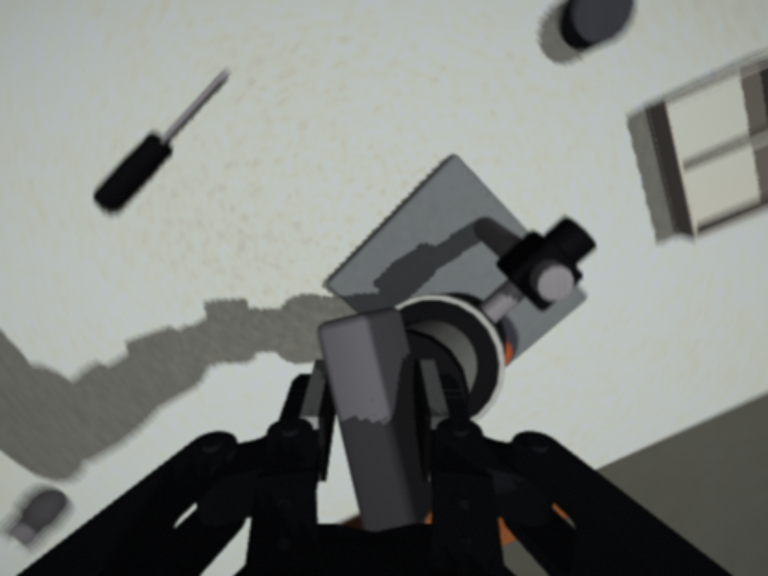

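>>> send_rows(
  targets=[
    [[0,0,0,-0.08,2.8],[0,0,0,-0.15,2.8],[0,0,0,-0.15,2.8]],
  ],
)

```text
clock: 13.72
eef_pos: [0.5615, 0.1192, 0.2921]
tool_rot: [0.339, 0.941, 0.004, -0.003]
ft_force: [-4.1, 9.7, 3.2]
grip_width: 0.0281
```

```bash
python3 look.py m wrist
```

```text
13.725 pos [0.5615 0.1192 0.2921] yaw 140.4 F [-4.1  9.7  3.2] M [3.17 0.83 2.85] w 0.0281
```

View pics/m_w.png

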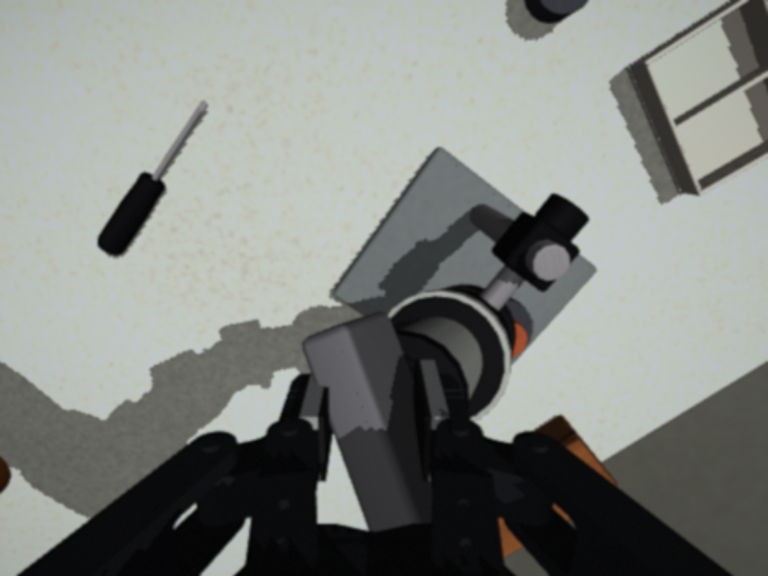

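>>> send_rows(
  targets=[
    [[0,0,0,0.15,3],[0,0,0,0.3,4],[0,0,0,0.36,6],[0,0,0,0.36,8],[0,0,0,0.36,8.5],[0,0,1,0.36,8.5]],
  ],
)

```text
clock: 14.52
eef_pos: [0.5627, 0.1142, 0.301]
tool_rot: [0.171, 0.985, -0.001, -0.001]
ft_force: [0.2, 0.7, -0.5]
grip_width: 0.0848
```

```bash
python3 look.py n wrist
```

```text
14.525 pos [0.5627 0.1142 0.301 ] yaw 160.3 F [ 0.2  0.7 -0.5] M [0.02 0.03 0.02] w 0.0848
```

View pics/n_w.png

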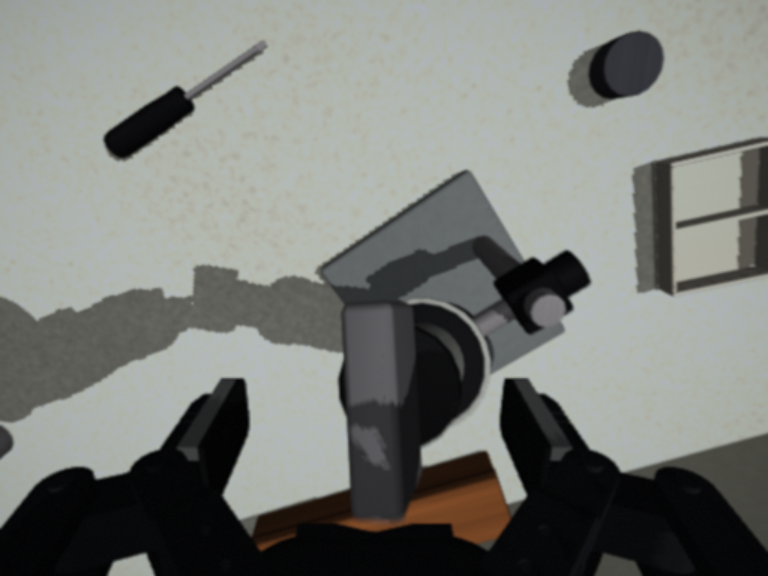

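>>> send_rows(
  targets=[
    [[0,0,3,0,8.5],[0,0,6,0,8.5],[-1,0,9,0.12,8.5],[-4,-0.4,9,0.24,8.5],[-7,-1,9,0.36,8.5],[-9,-1.5,9,0.5,8.5],[-9,-1.5,9,0.64,8.5],[-9,-1.5,9,0.64,8.5]],
  ],
)

```text
clock: 15.58
eef_pos: [0.4732, 0.0994, 0.3925]
tool_rot: [-0.147, 0.989, -0.0, 0.001]
ft_force: [0.2, 1.7, 1.2]
grip_width: 0.0849
```

```bash
python3 look.py o wrist scene top; python3 - <<'E'
from workcell import bot,vision
for t in ["jar","objective","tray","driver","puck","mouse","specimen"]: print(t,vision.boxes_of(t,"scene")[:1])
E
```

```text
15.575 pos [0.4732 0.0994 0.3925] yaw 196.9 F [0.2 1.7 1.2] M [-0.01 -0.02 -0.  ] w 0.0849
jar [{'uv': [119.1, 213.6], 'score': 0.68}]
objective [{'uv': [120.1, 265.4], 'score': 0.75}]
tray [{'uv': [403.6, 280.3], 'score': 0.87}]
driver [{'uv': [247.8, 205.0], 'score': 0.51}]
puck [{'uv': [374.0, 231.9], 'score': 0.72}]
mouse [{'uv': [360.4, 190.6], 'score': 0.6}]
specimen [{'uv': [307.6, 284.1], 'score': 0.46}]
```

View pics/o_w.png

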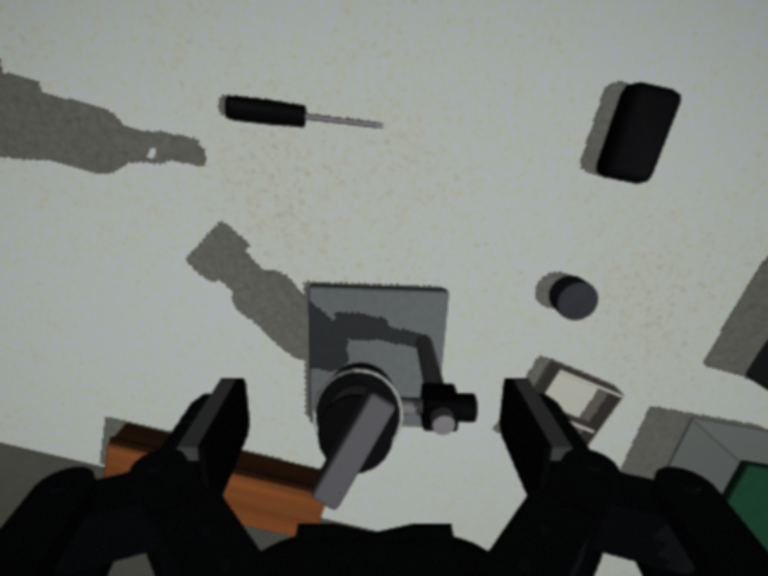

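View pics/o_scene.png

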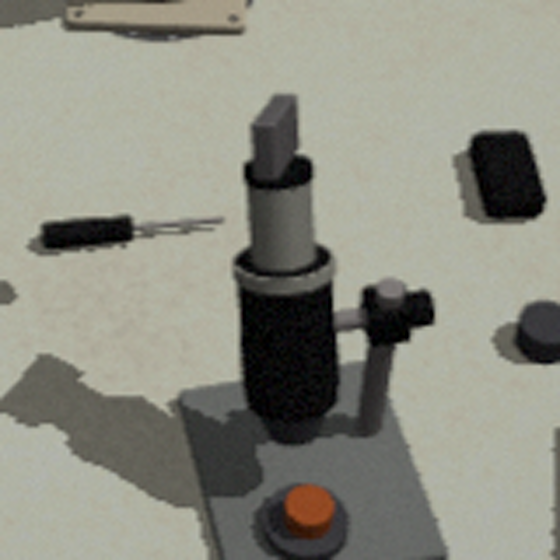

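View pics/o_top.png

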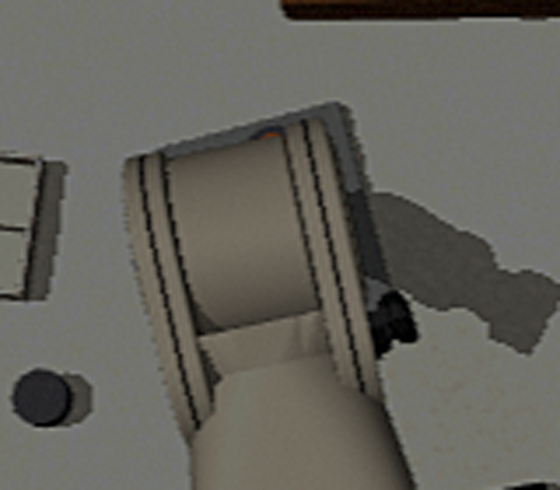

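```bash
python3 - <<'E'
from fit import *
p=np.load("p.npy"); C=cam("wrist",bot.get_obs())
cs=np.array([(370,391),(394,404),(337,508),(314,495)])/1.5
s=least_squares(lambda v:(proj(C,np.array(model([*p[:4],v[1]],v[0])[1]))-cs).ravel(),[.04,-.5],x_scale=[.01,.1])
print(s.x,"twist",s.x[1]-p[4],s.fun.round(1))
E
```

```text
[ 0.04066757 -0.48295676] twist 0.029027572493497633 [-0.8 -3.4  0.7 -2.1 -0.1  1.  -2.8 -1. ]
```

```bash
python3 -c "
from workcell import bot
print(bot.get_obs()['ft_force'].round(1)); print(bot.job_done())"
```

```text
[ 0.  -0.2  0.2]
the job is handed in; nothing more can be done
None
```

I turned the tube anticlockwise to free it and drew it out. I found the catch at about 41–42 mm, turned the tube back clockwise to its hard stop, let go and backed the arm away. The job was handed in at about 16 s.

- **Finding the catch:** I tested the turn at about 34, 37 and 40 mm. Each time it was blocked, with 1.5–2.9 N m measured at the wrist. At about 42 mm the tube turned back freely.
- **Locked:** at the end of the turn the wrist moment about z rose to 2.9 N m and the grip bar stopped following. The last wrist picture puts the twist within about 0.03 rad of where it was when parked, and the draw at 41 mm. The scene picture gives about 42 mm.
- **Final state:** the gripper was open and clear, with wrist forces near zero. In the last scene picture, the specimen, driver, mouse and puck show in the same places as at the start. The detector also found the tray, jar and objective, but I have no starting detections for those to compare with.

**Problems along the way:**
- One early draw step wrongly turned the tube about 0.13 rad clockwise. I corrected this in the next step.
- The fingers slipped a little along the bar during the tests. I therefore took the final draw distance from pictures, not from the tool's position.
- Fitting just the two near bar corners in the wrist pictures gave draw distances that disagreed by 10–20 mm, so I ignored those. The scene picture and the final four-corner fit agreed.
- The arm hid the lamp in the last top view, so that view could not serve as a check.

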